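Pack a slide box tight on a bench shaker

TASK

The slide box on the bench shaker has play between its two bars: open the white case by its lid handle until the lid rests on its stop, and stand the flat spacer from it in the gap on the right of the slide box, along the right-hand bar and down on the deck. Then push the wedge, thin end first and down on the deck, from the robot's side in between spacer and slide box until you feel the stack tight and the slide box pressed firmly against the left-hand bar, without crushing it. Finish while still holding the wedge and pushing it in, the lid still open, the other things on the bench left alone.

Things in the scene. Friction and masses are not known exactly. Their poses are not given: they have to be found in the camera images.
- shaker: Bench shaker, fixed, 210 (x) x 200 (y) mm deck whose top is 40 mm above its origin (centre of the underside, on the bench). x points away from the robot along the bars, y to the left. At the far end of the deck a lip 16 mm high (its near face at x = +93.5 mm) stops things from sliding off; the near end is open.
- bar_left: Aluminium bar screwed to the deck, fixed, 150 (x) x 14 (y) x 30 (z) mm, on the left of the slide box, parallel to the shaker's x; origin at the centre of its underside on the deck.
- bar_right: The same bar on the right-hand side, fixed; its distance from the left bar differs from run to run. With the slide box against the left bar, the gap from the slide box's right side to this bar's inner face is 22.5 to 27 mm.
- slide_box: Closed slide box, loose, about 0.35 kg, 118 (x) x 82 (y) x 38 (z) mm, lying on the deck between the bars with 0.5 to 1.5 mm of play to the left bar and a few mm to the far lip; origin at the centre of its underside, x away from the robot. Its near end is 59 mm before its origin.
- case: White plastic case, fixed on the bench, 140 (x) x 160 (y) x 68 (z) mm with its lid; origin at the centre of its underside, x away from the robot. Floor and walls 3 mm thick; the walls end 36 mm above the bench, the hollow lid is above. The lid's hinge runs along y at x = +72, z = +36 mm. Inside stand spacer (left, y about +32 mm) and wedge (right, y about -32 mm), both along x.
- case_lid (a joint): Lid of the case, rad: 0 shut, grows as it is lifted, 1.73 fully open, where it leans back on its stop by its own weight (past about 1.5 it falls open, before that it falls shut). Almost frictionless.
- handle (a point): Middle of the steel bar handle of the lid: a round bar 9 mm thick and 72 mm long along y, 42 mm in front of the lid's front face (184 mm before the hinge and 14 mm above it when shut, 50 mm over the bench), moving with the lid. Fingers fit on both sides of it from above.
- spacer: Flat grey plastic spacer, loose, 60 g: plate 100 (x) x 12 (y) x 26 (z) mm standing on its long edge, with a grip post 16 (x) x 12 (y) mm in the middle on top that ends 60 mm above the underside. Origin at the centre of the underside.
- wedge: Grey plastic wedge, loose, 60 g, 90 (x) x 26 (z) mm, origin on its underside. From above: right side flat (y = -6 mm), left side sloping from y = +14 at the thick end (x = -45) to y = -2 at the thin tip (x = +45), so 20 to 4 mm thick. Grip post 16 (x) x 12 (y) mm centred at x = -37, y = 0, its top 60 mm above the underside. Jams with 30 to 70 mm of its length in the gap.
- wedge_tip (a point): Thin tip of the wedge, middle of its thickness: at x = +45, y = -4, z = +13 mm from its origin. Sliding the wedge in takes a few N; about 15 N of push makes the whole stack tight.
- jar: Small white jar with red cap, loose, 47 mm wide, 53 mm high: leave alone. Origin at the centre of its underside.
- tape: Roll of tape lying flat, loose, 66 mm wide, 18 mm high: leave alone. Origin at the centre of its underside.
- carton: Small cover glass carton, loose, 50 x 66 x 16 mm: leave alone. Origin at the centre of its underside.

How it is judged:
By the outcome, as a careful person would: the job done as asked, in the order asked, and still so for the second after the job is handed in, while the arm keeps its last pose, push and grip.
It also fails if it takes over 72 s, if anything falls off the work surface, if the arm or the gripper's body presses on something with over 40 N, if the wrist force passes 120 N, or if a joint passes its speed limit or range.

ROBOT

A 6-joint arm with a two-finger parallel gripper is mounted at the origin on a cart in front of the work surface, level with it; the furniture and walls round the work are solid. World frame = base frame: x ahead of the robot, y to its left, z up, the work surface at z = 0. Lengths are in mm, angles in rad, forces in N, time in s.
With the tool pointing down it reaches from about 275 to 825 mm from the base axis. Payload 4.9 kg.
Tool frame: the origin (TCP) lies between the finger pads; the fingertips stand 8 mm ahead of it and the grasp point (between the pads) lies 11 mm behind it (tip_extent is the distance from the TCP to the fingertips, in mm); z points along the fingers, y is the line along which they close (so a half turn about z gives the same grasp; the last joint's range is limited). The gripper opens to 85 mm and grips with 20 to 120 N. Pads are 22 mm wide; open, the fingers measure 114 mm over their backs; the gripper's body (76 mm by 85 mm) begins 54 mm behind the grasp point. The pads swing forward as they close: fully open they stand 13 mm farther back than shut.
Start: joints at [0.997, 0.326, -0.193, 1.052, 0, 1.437], TCP at [234.164, 497.68, 239.281] pointing down, gripper open.
Joint ranges: [-2.65, 2.65], [-0.97, 1.79], [-1.3, 1.35], [-1.93, 2.1], [-1.47, 1.37], [-3.14, 3.14]. Speed limits (rad/s): [2.57, 2.57, 3.14, 3.14, 3.14, 3.14].

INTERFACE

Orientations are given as [roll, pitch, yaw] about the fixed x, y, z axes, in that order (R = Rz(yaw) Ry(pitch) Rx(roll)).
In Python, from cell import * gives the robot as it stands.
- The arm moves only by the shell command python3 -m pendant 'ROWS' [FORCE]. ROWS is JSON, a list of rows, each a list of 7 numbers: the shift along the tool's x, y, z in cm, then the turn, a rotation vector about the tool's x, y, z in degrees, then the finger opening in cm, from 0 to 8.54. A call has 1 to 8 rows; each row shifts and turns the commanded pose from where the row before left it, along the tool's axes as they then stand; what a row does not reach is not made up. A row lasts 1/8 s, in which the tool goes at most 62.5 mm and 10.7 degrees, less where a joint would pass 70% of its speed; a pose out of reach is approached as far as the arm can. A call is refused whole if a number of a shift passes 6.25 or a number of a turn 10.7, either way. A call with a gripper value outside its range is refused whole. The fingers move at their own pace and stop on an object; FORCE is the grip in N (left out, the last holds). Time passes only in rows, so rows that do not move let the fingers close. It gives the time, the measured TCP pose, the force, the opening and the grip force at its end, in the units of the state.
- state(): the state, without advancing time (a new reading comes with each control period).
- snapshot(name): name is "scene" or "top" or "wrist"; returns (picture, depth): 400x640x3 uint8, red, green, blue; 400x640 float32, mm along the optical axis (not along the pixel's ray), 0 where there is no reading.
- calibration(name): a dict with "camera_matrix" (3x3 intrinsics, pixels), "dist_coeffs" ([k1, k2, p1, p2, k3] as OpenCV has them; the pictures are not rectified), "rvec" (rotation vector, rad) and "tvec" (3), from world to camera coordinates, as OpenCV has them. Camera axes: x right, y down, z forward; pixel columns grow to the right and rows downward; lengths in mm; the calibration is good to about 2 mm. A picture is of the moment at which its call begins: read the wrist's pose just before it. calibration takes no time and is no camera call; for the wrist camera it gives the pose at the moment of the call.
- job_done(): hands the job in; it is judged then, once.
Trained networks look in the newest picture that a camera, given by its name, has taken for a name from the list of things; names that differ only in an ending like _2 or _b are one class to them, and where a whole thing is asked for, a point or a joint stands for the part that bears it (a point fixed in the world has none). Each returns a list of dicts, best first, with "p" (0 to 1); they miss things now and then, are a little off and sometimes report something else, mostly with a low value. They report only what shows in the picture. A call takes as long as a camera call.
- spot_in(camera, query): "rect" ([left, top, right, bottom] in pixels, round what is visible of it).
- masks_of(camera, query): "pixels" (400x640 bool, what is visible of it) and "rect" ([left, top, right, bottom] in pixels, round what is visible of it).
- mark_of(camera, query): "uv" ([column, row] in pixels: a listed point, or the origin of a listed thing).
The state is a dict: "time": time; "joint_positions": joint angles; "qd": joint speeds; "joint_efforts": joint torques, N m; "ee_pos": TCP position; "ee_rot": TCP orientation; "force": force on the tool from outside, world axes, zero at the start; "ft_torque": the same for the moment, N m; "finger_gap": finger opening in mm; "gripper_force": force on a finger pad.
Only numpy, scipy, OpenCV 4.12 (cv2) and the standard library are available. Lean on these libraries where they do the work, as an engineer would, in place of code of your own. Each camera call takes 0.05 s, during which the arm holds its last target. There are 200 camera calls.

## Working session

There is one attempt and no reset: what is moved stays moved. The work goes in short steps, Python scripts to look and compute and a shell command to move; the robot and the scene stay as the last step left them, time stands still between calls to the robot, and variables do not carry over. Pictures are saved under pics/ and viewed, at most 10 in all, crops included, and the job is handed in when it is done.

```bash
mkdir -p pics; ls
cat > h.py <<'E'
from cell import *
import numpy as np, cv2
from scipy.spatial.transform import Rotation as R
def cal(n):
    c=calibration(n); K=np.array(c["camera_matrix"],float); d=np.array(c["dist_coeffs"],float)
    Rm=cv2.Rodrigues(np.array(c["rvec"],float))[0]; t=np.array(c["tvec"],float).reshape(3)
    return K,d,Rm,t
def cloud(depth,c):
    K,d,Rm,t=c
    v,u=np.mgrid[0:400,0:640]
    p=cv2.undistortPoints(np.stack([u,v],-1).reshape(-1,1,2).astype(np.float64),K,d).reshape(400,640,2)
    P=np.dstack([p*depth[...,None],depth])
    return (P-t)@Rm
def onz(uv,z,c):
    K,d,Rm,t=c
    p=cv2.undistortPoints(np.array(uv,float).reshape(1,1,2),K,d).reshape(2)
    r=np.array([*p,1])@Rm; o=-t@Rm
    return o+r*(z-o[2])/r[2]
def save(n,p): cv2.imwrite("pics/"+n+".png",p[...,::-1])
E
python3 - <<'E'
from h import *
s=state(); print(s["ee_pos"],s["ee_rot"],s["finger_gap"],s["force"])
a,da=snapshot("top"); b,db=snapshot("scene")
save("top0",a); save("scene0",b)
c=cal("top"); P=cloud(da,c); np.save("top0.npy",P)
for q in ["shaker","bar_left","bar_right","slide_box","case","handle","jar","tape","carton"]:
    m=masks_of("top",q)
    if m:
        k=m[0]["pixels"]&(da>0); X=P[k]
        print(q,round(m[0]["p"],2),np.round(m[0]["rect"]),np.round(np.percentile(X,[3,50,97],axis=0)).tolist() if k.any() else "")
    else: print(q,None)
E
```

```text
pics
[233.84465805 497.19539098 238.50273972] [-3.13990071e+00 -2.19926868e-04  2.70182172e+00] 85.3720417859192 [ 0.04841008 -0.58964373  0.49408303]
shaker None
bar_left 0.61 [381. 189. 389. 247.] [[483.0, -152.0, 47.0], [551.0, -142.0, 70.0], [622.0, -136.0, 74.0]]
bar_right 0.79 [426. 190. 431. 247.] [[490.0, -267.0, 52.0], [556.0, -259.0, 70.0], [626.0, -254.0, 74.0]]
slide_box 0.61 [385. 195. 422. 238.] [[506.0, -232.0, 66.0], [559.0, -193.0, 79.0], [618.0, -154.0, 82.0]]
case 0.85 [224. 182. 290. 255.] [[427.0, 126.0, 31.0], [524.0, 204.0, 69.0], [597.0, 281.0, 72.0]]
handle 0.66 [222. 184. 289. 254.] [[428.0, 127.0, 42.0], [524.0, 205.0, 69.0], [598.0, 282.0, 72.0]]
jar 0.51 [370. 187. 442. 265.] [[436.0, -310.0, 37.0], [494.0, -233.0, 41.0], [635.0, -119.0, 56.0]]
tape None
carton 0.97 [456. 229. 489. 250.] [[504.0, -438.0, 3.0], [531.0, -402.0, 16.0], [559.0, -370.0, 20.0]]
```

Run:
```python
import cv2,numpy as np
a=cv2.imread("pics/top0.png");b=cv2.imread("pics/scene0.png")
A=cv2.resize(a[150:290,200:510],(800,361),interpolation=cv2.INTER_CUBIC)
B=cv2.resize(b,(384,240))
o=np.zeros((600,800,3),np.uint8);o[:361]=A;o[361:600,:384]=B[:239];o[361:600,400:782]=cv2.resize(a,(382,239))
cv2.imwrite("pics/v1.png",o)
from h import *
P=np.load("top0.npy").reshape(-1,3); P=P[np.isfinite(P).all(1)]
# lid top: rectangle fit
def rect(lo,hi,zl,zh,n):
    k=(P[:,0]>lo[0])&(P[:,0]<hi[0])&(P[:,1]>lo[1])&(P[:,1]<hi[1])&(P[:,2]>zl)&(P[:,2]<zh)
    r=cv2.minAreaRect(P[k][:,:2].astype(np.float32)); print(n,k.sum(),r,P[k][:,2].mean())
rect((400,100),(650,320),60,80,"lid")
rect((340,100),(450,320),44,58,"handle")
rect((480,-240),(640,-148),76,90,"box")
rect((460,-160),(660,-130),64,76,"bl")
rect((460,-280),(660,-240),64,76,"br")
rect((400,-330),(700,-80),34,46,"deck")
```

```text
lid 2985 ((511.93310546875, 207.7179718017578), (163.34420776367188, 181.31761169433594), 87.75273895263672) 68.96378092936379
handle 155 ((432.43310546875, 210.00140380859375), (34.59455108642578, 83.39148712158203), 0.1786816418170929) 54.5327124046661
box 1243 ((563.6192626953125, -193.65811157226562), (118.02107238769531, 82.11917877197266), 1.95221745967865) 79.19372912884039
bl 323 ((554.4603881835938, -147.68321228027344), (148.63223266601562, 20.476177215576172), 1.9586529731750488) 70.47846252751526
br 300 ((558.411865234375, -262.5544128417969), (149.6002197265625, 14.499833106994629), 2.0419118404388428) 70.06084854100719
deck 3018 ((535.5405883789062, -214.92694091796875), (207.22422790527344, 199.2500457763672), 1.948157548904419) 40.5948032138442
```

View pics/v1.png

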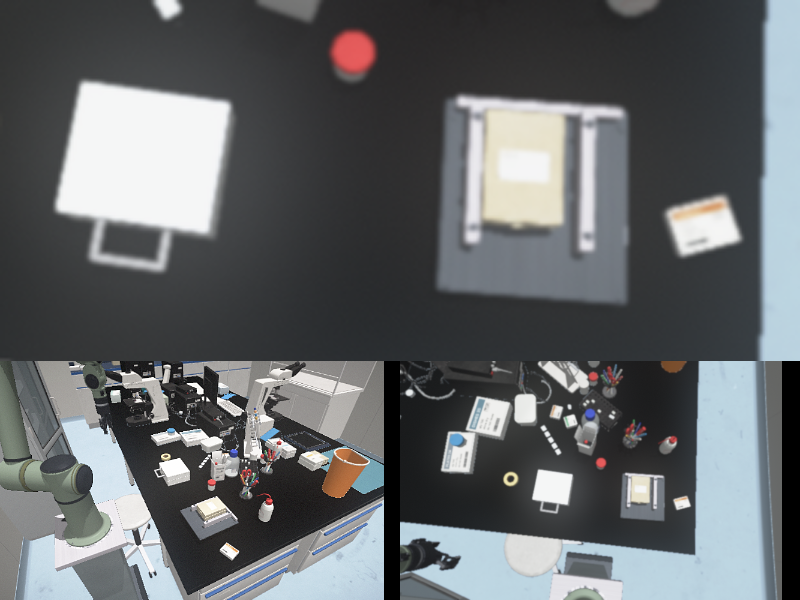

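The view shows the case at left of the crop (handle bottom at about (130,265)), the shaker with slide box at right (box about (525,165)), and the jar, tape and carton clear of both. I'll move over the handle for a wrist view.

```bash
python3 -m pendant '[[-4.6,-3.3,0,0,0,0,8.5],[-4.6,-3.3,0,0,0,0,8.5],[-4.6,-3.3,0,0,0,0,8.5],[-4.6,-3.3,0,0,0,0,8.5],[-4.6,-3.3,0,0,0,0,8.5],[-4.6,-3.3,0,0,0,0,8.5],[0,0,0,0,0,10.7,8.5],[0,0,0,0,0,10.7,8.5]]' 40
python3 -m pendant '[[0,0,0,0,0,10.7,8.5],[0,0,0,0,0,10.7,8.5],[0,0,0,0,0,10.7,8.5],[0,0,0,0,0,10.7,8.5],[0,0,0,0,0,0,8.5],[0,0,0,0,0,0,8.5]]'
cat >> h.py <<'E'
def todo(target,yaw=None,s=None):
    "remaining shift in tool axes (cm), and turn about tool z (deg)"
    s=s or state(); Rm=R.from_euler("xyz",s["ee_rot"])
    d=Rm.inv().apply(np.array(target)-s["ee_pos"])/10
    r=None
    if yaw is not None:
        r=np.degrees((Rm.inv()*R.from_euler("xyz",[np.pi,0,yaw])).as_rotvec()).round(2)
    print("pos",np.round(s["ee_pos"],1),"rpy",np.degrees(s["ee_rot"]).round(1),"shift cm",d.round(2),"turn",r)
E
python3 - <<'E'
from h import *
c=cal("wrist"); a,d=snapshot("wrist"); save("w1",a); P=cloud(d,c)
P[d<=0]=np.nan; np.save("w1.npy",P)
s=state(); print(s["ee_pos"],np.degrees(s["ee_rot"]))
K,dd,Rm,t=c; print("cam",-t@Rm,Rm[2])
for q in ["case","handle"]:
    m=masks_of("wrist",q); print(q,[(x["p"],x["rect"]) for x in m[:2]])
for x in mark_of("wrist","handle")[:2]: print(x, onz(x["uv"],50,c))
Q=P.reshape(-1,3); Q=Q[np.isfinite(Q).all(1)]
k=(Q[:,2]>64)&(Q[:,2]<75)&(Q[:,1]>80)&(Q[:,1]<330); r=cv2.minAreaRect(Q[k][:,:2].astype(np.float32)); print("lid",k.sum(),r,Q[k].min(0),Q[k].max(0))
E
```

```text
time: 1.55
ee_pos: [400.1, 200.0, 239.4]
ee_rot: [3.141, 0.0, 2.32]
force: [0.1, 0.2, -0.2]
finger_gap: 85.0
gripper_force: 0.0
time: 2.3
ee_pos: [399.6, 201.0, 239.3]
ee_rot: [3.141, -0.0, 1.584]
force: [-0.4, 0.9, -0.5]
finger_gap: 84.9
gripper_force: 0.0
[399.59791796 201.00912909 239.31991791] [ 1.79996057e+02 -9.66304750e-04  9.07194572e+01]
cam [399.00487018 271.29675266 374.37744751] [ 0.00290923 -0.2791886  -0.96023188]
case [(0.82, [327.5, 95.5, 523.7, 255.8])]
handle [(0.82, [332.2, 96.3, 525.9, 255.4])]
lid 20370 ((626.341064453125, 188.38787841796875), (176.0206298828125, 350.5137634277344), 79.7685546875) [459.91077052  80.02317907  64.04704136] [788.31314011 287.1977701   74.99822957]
```

View pics/w1.png

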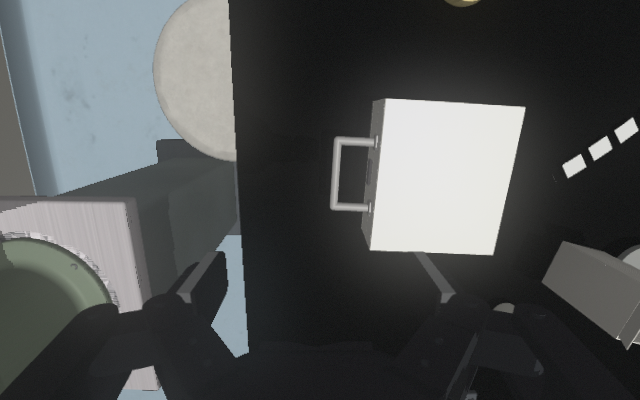

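The wrist view shows the lid with corners (385,98), (525,107), (495,254), (371,248), and the handle bar from (336,138) to (333,209).

Run:
```python
from h import *
P=np.load("w1.npy"); c=cal("wrist"); a=cv2.imread("pics/w1.png")
m=((a.min(2)>200)).astype(np.uint8); m[:, :340]=0; m[:90]=0;m[260:]=0; m[:,540:]=0
cs,_=cv2.findContours(m,0,2); cs=max(cs,key=cv2.contourArea)
ap=cv2.approxPolyDP(cs,8,True)[:,0]
W=np.array([onz(u,68,c)[:2] for u in ap]); print(ap.tolist(),W.round(1).tolist(),"mean",W.mean(0))
X=np.array([onz(u,68,c)[:2] for u in cs[:,0]],np.float32); r=cv2.minAreaRect(X); print(r)
for u in [(336,140),(333,208)]: print(onz(u,50,c))
Q=P[130:216,325:345].reshape(-1,3); Q=Q[(Q[:,2]>40)&(Q[:,2]<60)]; print(len(Q),np.median(Q,0),np.percentile(Q,[2,98],axis=0))
k=Q[:,0]<np.percentile(Q[:,0],80);pf=np.polyfit(Q[k,1],Q[k,0],1);print(pf,np.degrees(np.arctan(pf[0])))
Q=P[110:245,400:490].reshape(-1,3);print(np.nanmedian(Q,0))
```

```text
[[386, 99], [370, 249], [491, 254], [524, 108]] [[466.6, 286.0], [460.5, 128.7], [597.5, 123.4], [604.1, 280.7]] mean [532.16607566 204.69973754]
((532.6738891601562, 204.86526489257812), (159.2122344970703, 138.84169006347656), 87.8321304321289)
[420.73614125 244.97995429  50.        ]
[419.55356291 170.03701665  50.        ]
693 [421.20877078 209.53450445  54.06008898] [[415.89448145 170.89489462  50.91117708]
 [430.2913542  248.38572172  55.93229069]]
[1.73036988e-02 4.16518703e+02] 0.9913299758932951
[532.84725037 210.66684664  68.34719942]
```

Run:
```python
from h import *
todo([420.4,208.5,39],np.radians(87.8))
t=np.linspace(0,1.7,18); x=-184*np.cos(t)+14*np.sin(t); z=184*np.sin(t)+14*np.cos(t)
print(np.c_[np.diff(x),-np.diff(z)].round(1).tolist())
```

```text
pos [399.6 201.  239.3] rpy [180.    0.   90.7] shift cm [ 0.73  2.09 20.03] turn [0.   0.   2.86]
[[2.3, -18.3], [4.1, -18.0], [5.9, -17.5], [7.6, -16.8], [9.3, -16.0], [10.8, -14.9], [12.2, -13.8], [13.6, -12.5], [14.7, -11.1], [15.8, -9.6], [16.7, -7.9], [17.4, -6.2], [17.9, -4.5], [18.3, -2.7], [18.4, -0.8], [18.4, 1.0], [18.2, 2.9]]
```

```bash
python3 -m pendant '[[0,0,0,0,0,2.9,3.5],[0.75,2.08,0,0,0,0,3.5],[0,0,0,0,0,0,3.5],[0,0,3,0,0,0,3.5],[0,0,5,0,0,0,3.5],[0,0,5,0,0,0,3.5],[0,0,5,0,0,0,3.5],[0,0,2,0,0,0,3.5]]' 40
python3 - <<'E'
from h import *
todo([420.4,208.5,39],np.radians(87.8))
E
python3 -m pendant '[[0,0,0,0,0,0,0.5],[0,0,0,0,0,0,0.5],[0,0,0,0,0,0,0.5],[0,0,0,0,0,0,0.5]]' 40
```

```text
time: 3.5
ee_pos: [417.8, 206.8, 36.7]
ee_rot: [-3.137, 0.002, 1.531]
force: [0.6, 0.1, -0.5]
finger_gap: 34.7
gripper_force: 0.0
pos [417.8 206.8  36.7] rpy [-1.797e+02  1.000e-01  8.770e+01] shift cm [ 0.18  0.25 -0.23] turn [-0.27  0.1  -0.07]
time: 4.0
ee_pos: [420.7, 207.5, 39.9]
ee_rot: [3.141, 0.0, 1.531]
force: [-1.4, -2.7, -1.1]
finger_gap: 7.4
gripper_force: 38.9
```

```bash
python3 -m pendant '[[0,0.23,-1.83,0,0,0,0.5],[0,0.41,-1.8,0,0,0,0.5],[0,0.59,-1.75,0,0,0,0.5],[0,0.76,-1.68,0,0,0,0.5]]'; python3 -m pendant '[[0,0.93,-1.6,0,0,0,0.5],[0,1.08,-1.49,0,0,0,0.5],[0,1.22,-1.38,0,0,0,0.5],[0,1.36,-1.25,0,0,0,0.5],[0,1.47,-1.11,0,0,0,0.5],[0,1.58,-0.96,0,0,0,0.5]]'
```

```text
time: 4.5
ee_pos: [440.3, 206.8, 110.8]
ee_rot: [-3.141, -0.0, 1.531]
force: [1.1, -1.0, -1.8]
finger_gap: 7.5
gripper_force: 38.8
time: 5.25
ee_pos: [516.0, 204.1, 189.4]
ee_rot: [-3.14, -0.001, 1.531]
force: [-3.5, -0.8, 6.2]
finger_gap: 7.4
gripper_force: 40.0
```

```bash
python3 -m pendant '[[0,1.67,-0.79,0,0,0,0.5],[0,1.74,-0.62,0,0,0,0.5],[0,1.79,-0.45,0,0,0,0.5],[0,1.83,-0.27,0,0,0,0.5],[0,1.84,-0.08,0,0,0,0.5],[0,1.84,0.1,0,0,0,0.5],[0,1.4,0.2,0,0,0,0.5],[0,0,0,0,0,0,0.5]]'
python3 - <<'E'
from h import *
a,d=snapshot("scene"); save("s2",a[60:300])
b,d=snapshot("top"); save("t2",b[150:290,200:510])
E
```

```text
time: 6.25
ee_pos: [639.5, 199.7, 208.1]
ee_rot: [3.138, -0.002, 1.531]
force: [0.1, 1.5, 4.5]
finger_gap: 7.2
gripper_force: 40.6
```

```bash
python3 -m pendant '[[0,0,0,0,0,0,8.5],[0,0,0,0,0,0,8.5],[0,0,0,0,0,0,8.5],[0,0,0,0,0,0,8.5],[0,0,-4,0,0,0,8.5],[0,0,-4,0,0,0,8.5],[0,0,-1,0,0,0,8.5]]'; python3 -m pendant '[[0,-5,0,0,0,0,8.5],[0,-5,0,0,0,0,8.5],[0,-5,3,0,0,0,8.5],[0,0,2,0,0,0,8.5],[0,0,0,0,0,0,8.5]]';python3 - <<'E'
from h import *
c=cal("wrist"); a,d=snapshot("wrist"); save("w2",a); P=cloud(d,c)
P[d<=0]=np.nan; np.save("w2.npy",P)
s=state(); print(s["ee_pos"],np.degrees(s["ee_rot"]))
for q in ["spacer","wedge"]:
    for x in mark_of("wrist",q)[:2]: print(q,x,onz(x["uv"],3,c))
    for m in masks_of("wrist",q)[:1]:
        X=P[m["pixels"]]; print(m["p"],m["rect"]); print(np.nanpercentile(X,[2,50,98],axis=0).round(1).tolist())
        X=X[(X[:,2]>58)&(X[:,2]<68)]; print("post top",len(X), X.min(0) if len(X) else 0,X.max(0) if len(X) else 0, X.mean(0) if len(X) else 0)
E
```

```text
time: 7.22
ee_pos: [639.2, 199.2, 300.1]
ee_rot: [3.137, -0.001, 1.531]
force: [0.5, 0.2, 0.1]
finger_gap: 84.2
gripper_force: 0.0
time: 7.85
ee_pos: [486.2, 204.7, 245.1]
ee_rot: [-3.138, 0.001, 1.531]
force: [0.5, -0.4, 0.8]
finger_gap: 85.0
gripper_force: 0.0
[487.73749363 204.9031247  246.39932375] [-1.79935136e+02  2.17738819e-02  8.77033212e+01]
spacer {'uv': [356.1, 143.5], 'p': 0.68} [536.6004064  237.59136229   3.        ]
0.85 [315.6, 135.7, 404.3, 155.4]
[[487.7, 229.1, 3.6], [532.1, 239.3, 29.4], [583.6, 244.4, 64.1]]
post top 181 [527.97683427 232.39606188  59.19734737] [543.78496456 244.55370437  65.05056521] [535.49309355 238.56792057  63.07618232]
wedge {'uv': [350.1, 195.2], 'p': 0.95} [528.61107102 172.18356662   3.        ]
wedge {'uv': [587.3, 234.8], 'p': 0.27} [856.31175795 102.99762512   3.        ]
0.93 [314.7, 186.1, 389.3, 220.5]
[[483.9, 162.1, 5.4], [514.0, 170.7, 29.2], [570.2, 181.0, 63.8]]
post top 159 [483.46346197 162.14955828  58.13677159] [498.23527934 174.45030263  65.83635747] [490.76441821 169.03138894  62.85265109]
```

View pics/w2.png

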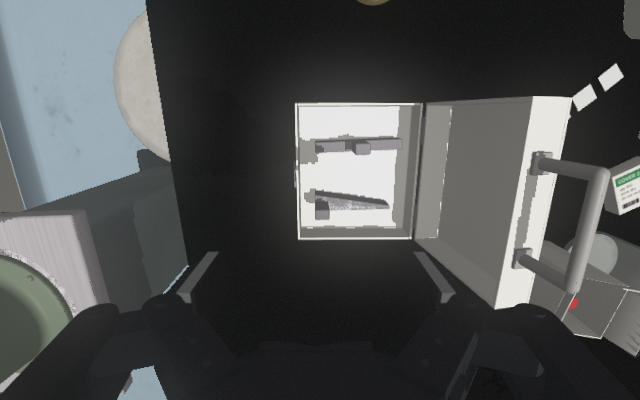

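The lid is open. Both objects stand inside the case: the spacer along row ~145 with its post at (361,147), the wedge at (316–389, 187–215) with its post at (322,207).

Run:
```python
from h import *
P=np.load("w2.npy")
print(np.degrees(state()["joint_positions"]).round(1))
c=cal("wrist"); K,d,Rm,t=c
for q in ["spacer","wedge"]:
    m=masks_of("wrist",q)[0]["pixels"]
    X=P[m]
    T=X[(X[:,2]>26)&(X[:,2]<32)]
    r=cv2.minAreaRect(T[:,:2].astype(np.float32)); print(q,len(T),[np.round(v,1) for v in r])
    lo=[];hi=[]
    b=np.arange(T[:,0].min()+3,T[:,0].max()-3,5)
    for x in b:
        k=T[(T[:,0]>=x)&(T[:,0]<x+5),1]
        lo.append(np.percentile(k,5) if len(k)>4 else np.nan);hi.append(np.percentile(k,95) if len(k)>4 else np.nan)
    print(np.c_[b,lo,hi].round(0).astype(str).tolist())
```

```text
[ 14.8  16.2 -13.2  60.4   0.  107.1]
spacer 747 [array([536.2, 238. ]), array([ 12.7, 100. ]), np.float64(89.6)]
[['489.0', '233.0', '243.0'], ['494.0', '233.0', '244.0'], ['499.0', '233.0', '244.0'], ['504.0', '233.0', '244.0'], ['509.0', '232.0', '244.0'], ['514.0', '233.0', '244.0'], ['519.0', '233.0', '244.0'], ['524.0', '233.0', '244.0'], ['529.0', 'nan', 'nan'], ['534.0', 'nan', 'nan'], ['539.0', 'nan', 'nan'], ['544.0', '241.0', '243.0'], ['549.0', '233.0', '243.0'], ['554.0', '233.0', '243.0'], ['559.0', '232.0', '243.0'], ['564.0', '233.0', '243.0'], ['569.0', '233.0', '244.0'], ['574.0', '233.0', '244.0'], ['579.0', '232.0', '243.0']]
wedge 640 [array([527.3, 166.1]), array([16.3, 90.8]), np.float64(79.7)]
[['487.0', '174.0', '181.0'], ['492.0', '174.0', '180.0'], ['497.0', '164.0', '179.0'], ['502.0', '163.0', '178.0'], ['507.0', '163.0', '177.0'], ['512.0', '163.0', '176.0'], ['517.0', '162.0', '175.0'], ['522.0', '162.0', '174.0'], ['527.0', '163.0', '174.0'], ['532.0', '162.0', '173.0'], ['537.0', '163.0', '172.0'], ['542.0', '163.0', '171.0'], ['547.0', '162.0', '170.0'], ['552.0', '162.0', '169.0'], ['557.0', '162.0', '168.0'], ['562.0', '162.0', '167.0'], ['567.0', '162.0', '166.0']]
```

```bash
python3 -m pendant '[[0,0,0,0,0,-10.2,4],[0,0,0,0,0,-10.2,4],[0,0,0,0,0,-10.2,4],[0,0,0,0,0,-10.2,4],[0,0,0,0,0,-10.2,4],[0,0,0,0,0,-10.2,4],[0,0,0,0,0,-10.2,4],[0,0,0,0,0,-10.2,4]]'; python3 -m pendant '[[0,0,0,0,0,-10.2,4],[-4.8,3.3,0,0,0,0,4],[0,0,5,0,0,0,4],[0,0,5,0,0,0,4],[0,0,3,0,0,0,4],[0,0,0,0,0,0,4],[0,0,0,0,0,0,4]]';python3 - <<'E'
from h import *
todo([535.8,238.2,53],np.radians(179.6))
E
```

```text
time: 9.2
ee_pos: [488.5, 205.0, 247.2]
ee_rot: [3.141, 0.001, 2.961]
force: [-0.6, 0.2, 0.5]
finger_gap: 40.4
gripper_force: 0.0
time: 10.07
ee_pos: [537.5, 237.8, 118.3]
ee_rot: [3.141, 0.002, 3.133]
force: [0.5, -0.1, 0.8]
finger_gap: 40.3
gripper_force: 0.0
pos [537.5 237.8 118.3] rpy [1.800e+02 1.000e-01 1.795e+02] shift cm [0.19 0.03 6.53] turn [ 0.04  0.12 -0.1 ]
```

```bash
python3 -m pendant '[[0.15,0.03,3.5,0,0,0,4],[0,0,3,0,0,0,4],[0,0,0,0,0,0,4],[0,0,0,0,0,0,0.6],[0,0,0,0,0,0,0.6],[0,0,0,0,0,0,0.6],[0,0,0,0,0,0,0.6],[0,0,0,0,0,0,0.6]]' 50;  python3 -m pendant '[[0,0,-1,0,0,0,0.6],[0,0,-4,0,0,0,0.6],[0,0,-5,0,0,0,0.6],[0,0,-5,0,0,0,0.6],[0,0,-2,0,0,0,0.6],[0,0,0,0,0,0,0.6]]'
python3 - <<'E'
from h import *
c=cal("wrist"); a,d=snapshot("wrist"); save("w3",a)
for x in masks_of("wrist","spacer")[:1]:
    X=cloud(d,c)[x["pixels"]&(d>0)]; print(x["p"],x["rect"],np.percentile(X,[3,50,97],axis=0).round(1).tolist())
print(state()["ee_pos"])
E
```

```text
time: 11.08
ee_pos: [536.7, 238.5, 54.3]
ee_rot: [3.14, 0.004, 3.133]
force: [0.4, 0.7, 6.6]
finger_gap: 10.6
gripper_force: 50.2
time: 11.82
ee_pos: [536.0, 238.2, 224.4]
ee_rot: [3.14, 0.004, 3.133]
force: [0.8, 0.0, -1.1]
finger_gap: 10.6
gripper_force: 49.3
0.8 [307.0, 146.0, 331.0, 315.2] [[485.3, 232.3, 197.7], [526.9, 237.6, 199.9], [581.1, 243.1, 234.0]]
[534.27775853 237.68941914 221.36893086]
```

```bash
python3 -m pendant '[[0,-2,-2,0,0,0,0.6],[0,-6,0,0,0,0,0.6],[0,-6,0,0,0,0,0.6],[0,-6,0,0,0,0,0.6],[0,-6,0,0,0,0,0.6],[0,-6,0,0,0,0,0.6],[0,-6,0,0,0,0,0.6],[0,-6,0,0,0,0,0.6]]';  python3 -m pendant '[[0,0,0,0,0,0,0.6],[0,0,0,0,0,0,0.6],[0,0,0,0,0,0,0.6],[0,0,0,0,0,0,0.6]]'
python3 - <<'E'
from h import *
s=state();c=cal("wrist"); a,d=snapshot("wrist"); save("w4",a); P=cloud(d,c); P[d<=0]=np.nan; np.save("w4.npy",P)
print(s["ee_pos"],np.degrees(s["ee_rot"]))
Q=P.reshape(-1,3); Q=Q[np.isfinite(Q).all(1)]
for q in ["bar_left","bar_right","slide_box","spacer","shaker"]:
    for x in masks_of("wrist",q)[:1]:
        X=P[x["pixels"]]; X=X[np.isfinite(X).all(1)]; z=np.percentile(X[:,2],90); T=X[abs(X[:,2]-z)<3]
        print(q,round(x["p"],2),np.round(x["rect"]),"z",z.round(1),[np.round(v,1) for v in cv2.minAreaRect(T[:,:2].astype(np.float32))])
E
```

```text
time: 12.92
ee_pos: [529.8, -203.6, 240.1]
ee_rot: [3.14, -0.003, 3.133]
force: [1.1, -1.0, -0.7]
finger_gap: 10.7
gripper_force: 49.2
time: 13.42
ee_pos: [531.1, -200.7, 241.8]
ee_rot: [3.141, -0.0, 3.135]
force: [-0.9, 0.1, -0.2]
finger_gap: 10.9
gripper_force: 49.3
[ 531.06618503 -200.7153309   241.80882167] [ 1.79986852e+02 -1.59439528e-02  1.79621592e+02]
bar_left 0.78 [360. 131. 378. 267.] z 71.6 [array([ 555.1, -145.6]), array([149.1,  13.8]), np.float64(2.1)]
bar_right 0.68 [244. 137. 272. 276.] z 71.3 [array([ 559.2, -264.5]), array([148.9,  14.5]), np.float64(2.0)]
spacer 0.58 [306. 146. 330. 312.] z 250.9 [array([ 529.3, -201.3]), array([10.7, 18.6]), np.float64(89.5)]
shaker 0.83 [204.  81. 389. 278.] z 41.5 [array([ 536.6, -216.3]), array([208.6, 200.5]), np.float64(2.0)]
```

View pics/w4.png

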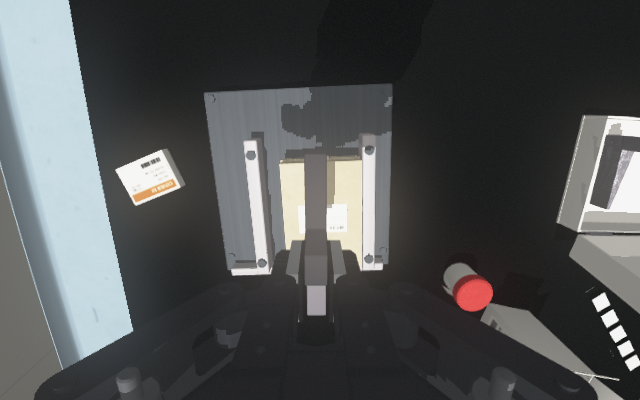

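The bars show at (250–270, 140–272) for the right one and (360–378, 131–267) for the left one. The box is between them, with the held spacer in front.

```bash
python3 -m pendant '[[-1.2,-2.3,0,0,0,0,0.6],[-1.2,-2.3,0,0,0,-2.45,0.6],[0,0,4,0,0,0,0.6],[0,0,4,0,0,0,0.6],[0,0,2,0,0,0,0.6],[0,0,0,0,0,0,0.6],[0,0,0,0,0,0,0.6],[0,0,0,0,0,0,0.6]]'
python3 - <<'E'
from h import *
todo([556,-247.4,93],np.radians(182.05))
c=cal("wrist"); a,d=snapshot("wrist"); save("w5",a); P=cloud(d,c); P[d<=0]=np.nan
for q in ["bar_left","bar_right","slide_box","spacer"]:
    for x in masks_of("wrist",q)[:1]:
        X=P[x["pixels"]]; X=X[np.isfinite(X).all(1)]; z=np.percentile(X[:,2],90); T=X[abs(X[:,2]-z)<3]
        print(q,round(x["p"],2),np.round(x["rect"]),"z",z.round(1),[np.round(v,1) for v in cv2.minAreaRect(T[:,:2].astype(np.float32))])
Q=P.reshape(-1,3); Q=Q[np.isfinite(Q).all(1)]
b=Q[(abs(Q[:,2]-79)<3)&(Q[:,1]<-145)&(Q[:,1]>-245)&(Q[:,0]<640)&(Q[:,0]>490)]
print("box",len(b),cv2.minAreaRect(b[:,:2].astype(np.float32)), np.percentile(b,[1,99],axis=0))
E
```

```text
time: 14.72
ee_pos: [555.5, -248.9, 143.4]
ee_rot: [-3.14, 0.002, -3.108]
force: [-0.0, -0.3, -0.6]
finger_gap: 10.8
gripper_force: 49.3
pos [ 555.5 -248.9  143.4] rpy [-1.799e+02  1.000e-01 -1.780e+02] shift cm [-0.05  0.15  5.04] turn [-0.08  0.12 -0.1 ]
bar_left 0.79 [445. 112. 482. 301.] z 71.9 [array([ 553.4, -146.2]), array([144.9,  14.9]), np.float64(2.1)]
bar_right 0.75 [285. 114. 309. 306.] z 71.5 [array([ 558.9, -264.4]), array([148. ,  13.8]), np.float64(2.2)]
slide_box 0.74 [ 96. 125. 187. 202.] z 17.6 [array([ 533. , -406.9]), array([50.4, 66.9]), np.float64(20.2)]
spacer 0.74 [305. 146. 328. 317.] z 152.4 [array([ 553.7, -249.6]), array([19. , 10.7]), np.float64(1.9)]
box 14958 ((561.8453979492188, -194.50674438476562), (113.14898681640625, 82.4518051147461), 2.177896738052368) [[ 506.41252449 -235.61997649   77.20563712]
 [ 607.80027316 -154.45489858   80.28357011]]
```

View pics/w5.png

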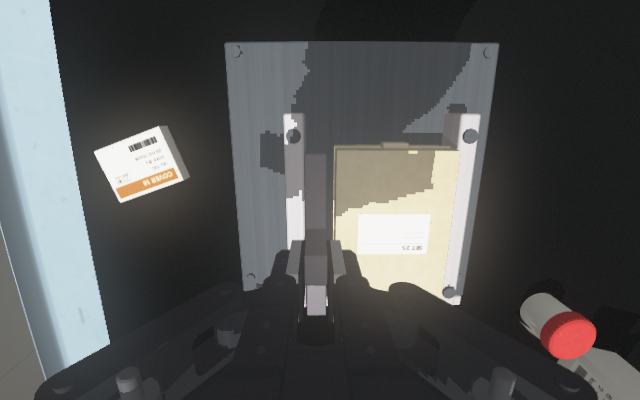

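The spacer is aligned over the gap (spacer at columns 305–328, between the bar at 285–305 and the box edge at 335). I'll shift it 1.5 mm left and lower it.

```bash
python3 -m pendant '[[0,0.15,0,0,0,0,0.6],[0,0,2,0,0,0,0.6],[0,0,2,0,0,0,0.6],[0,0,0.6,0,0,0,0.6],[0,0,0,0,0,0,0.6],[0,0,0,0,0,0,0.6]]'; python3 -m pendant '[[0,0,0.3,0,0,0,0.6],[0,0,0.2,0,0,0,0.6],[0,0,0,0,0,0,0.6]]'
```

```text
time: 15.72
ee_pos: [555.1, -247.1, 96.7]
ee_rot: [-3.141, 0.001, -3.107]
force: [1.1, -0.1, -0.4]
finger_gap: 10.5
gripper_force: 49.3
time: 16.1
ee_pos: [554.7, -247.0, 91.3]
ee_rot: [-3.141, 0.0, -3.108]
force: [-0.1, -0.1, 2.5]
finger_gap: 10.4
gripper_force: 49.7
```

```bash
python3 -m pendant '[[0,-0.2,0,0,0,0,0.6],[0,0,0,0,0,0,0.6],[0,0,0,0,0,0,0.6]]'; python3 -m pendant '[[0,-0.1,0,0,0,0,0.6],[0,0,0,0,0,0,0.6],[0,0,0,0,0,0,0.6]]';python3 -m pendant '[[0,-0.1,0,0,0,0,0.6],[0,0,0,0,0,0,0.6],[0,0,0,0,0,0,0.6]]'
```

```text
time: 16.48
ee_pos: [554.9, -248.6, 91.3]
ee_rot: [3.141, 0.001, -3.107]
force: [-0.3, 2.2, 5.5]
finger_gap: 10.7
gripper_force: 50.0
time: 16.85
ee_pos: [554.9, -249.2, 91.3]
ee_rot: [3.141, 0.001, -3.107]
force: [-0.8, 3.3, 5.7]
finger_gap: 10.8
gripper_force: 50.1
time: 17.23
ee_pos: [555.0, -250.2, 91.3]
ee_rot: [3.14, 0.001, -3.107]
force: [-1.3, 3.0, 5.9]
finger_gap: 10.7
gripper_force: 50.1
```

```bash
python3 -m pendant '[[0,-0.1,0,0,0,0,0.6],[0,0,0,0,0,0,0.6],[0,0,0,0,0,0,0.6]]'; python3 -m pendant '[[0,-0.1,0,0,0,0,0.6],[0,0,0,0,0,0,0.6],[0,0,0,0,0,0,0.6]]'
```

```text
time: 17.6
ee_pos: [555.1, -250.9, 91.3]
ee_rot: [3.14, 0.001, -3.107]
force: [-0.5, 3.1, 5.8]
finger_gap: 10.5
gripper_force: 50.2
time: 17.98
ee_pos: [555.1, -251.1, 91.3]
ee_rot: [3.138, 0.001, -3.107]
force: [-0.2, 6.4, 7.1]
finger_gap: 10.7
gripper_force: 50.3
```

```bash
python3 -m pendant '[[0,0,0,0,0,0,3],[0,0,0,0,0,0,3],[0,0,0,0,0,0,3],[0,0,-2,0,0,0,3.5],[0,0,-5,0,0,0,4],[0,0,-5,0,0,0,4],[0,0,-1,0,0,2.5,4],[0,0,0,0,0,0,4]]'
python3 - <<'E'
from h import *
a,d=snapshot("wrist"); save("w6",a)
todo([490.7,168.6,225],np.radians(179.5))
E
```

```text
time: 18.98
ee_pos: [555.3, -253.4, 222.0]
ee_rot: [-3.14, 0.002, 3.132]
force: [-0.3, -0.1, -0.4]
finger_gap: 40.0
gripper_force: 0.0
pos [ 554.6 -253.   220.7] rpy [-180.    -0.   179.5] shift cm [ 6.77 42.1  -0.44] turn [-0.01 -0.   -0.02]
```

View pics/w6.png

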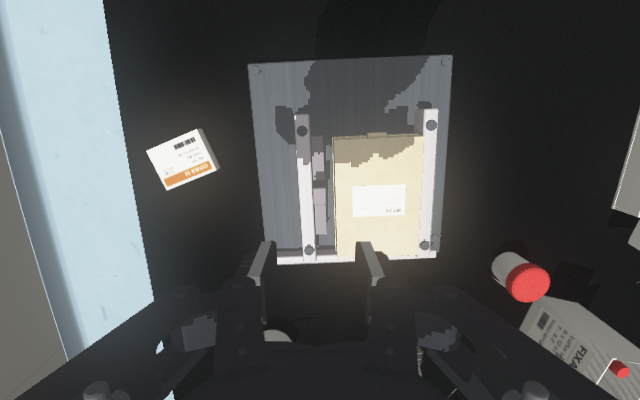

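The spacer stands upright against the right bar (columns 312–327, rows 137–235), with a clear gap up to the box edge at column 335. Next is the wedge.

```bash
python3 -m pendant '[[0.9,6,0,0,0,0,4],[0.9,6,0,0,0,0,4],[0.9,6,0,0,0,0,4],[0.9,6,0,0,0,0,4],[0.9,6,0,0,0,0,4],[0.9,6,0,0,0,0,4],[0.9,6,0,0,0,0,4],[0,0,0,0,0,0,4]]'; python3 -m pendant '[[0,0,4,0,0,0,4],[0,0,4,0,0,0,4],[0,0,2,0,0,0,4],[0,0,0,0,0,0,4],[0,0,0,0,0,0,4]]'
python3 - <<'E'
from h import *
todo([490.7,168.6,53],np.radians(179.5))
c=cal("wrist"); a,d=snapshot("wrist"); P=cloud(d,c); P[d<=0]=np.nan
for x in masks_of("wrist","wedge")[:1]:
    X=P[x["pixels"]]; T=X[(X[:,2]>58)&(X[:,2]<68)]; print(x["p"],x["rect"],len(T), T.mean(0) if len(T) else 0)
E
```

```text
time: 20.02
ee_pos: [493.9, 171.2, 219.4]
ee_rot: [3.142, -0.003, 3.139]
force: [-0.0, -0.1, 0.0]
finger_gap: 40.3
gripper_force: 0.0
time: 20.65
ee_pos: [496.2, 167.1, 121.2]
ee_rot: [-3.141, 0.0, 3.131]
force: [0.9, -0.3, -0.4]
finger_gap: 39.8
gripper_force: 0.0
pos [496.2 167.1 121.2] rpy [-180.     0.   179.4] shift cm [0.56 0.15 6.82] turn [-0.01  0.01 -0.1 ]
0.98 [311.7, 181.0, 335.1, 295.9] 397 [489.89564219 168.11806506  62.95914813]
```

```bash
python3 -m pendant '[[0.56,0.13,0,0,0,0,4],[0,0,4,0,0,0,4],[0,0,2.7,0,0,0,4],[0,0,0,0,0,0,4],[0,0,0,0,0,0,0.6],[0,0,0,0,0,0,0.6],[0,0,0,0,0,0,0.6],[0,0,0,0,0,0,0.6]]' 80;  python3 -m pendant '[[0,0,0,0,0,0,0.6],[0,0,-1,0,0,0,0.6],[0,0,-4,0,0,0,0.6],[0,0,-5,0,0,0,0.6],[0,0,-5,0,0,0,0.6],[0,0,-3,0,0,0,0.6],[0,0,0,0,0,0,0.6],[0,0,0,0,0,0,0.6]]'
python3 - <<'E'
from h import *
s=state();c=cal("wrist"); a,d=snapshot("wrist"); save("w7",a); P=cloud(d,c); P[d<=0]=np.nan
print(s["ee_pos"],np.degrees(s["ee_rot"]))
for x in masks_of("wrist","wedge")[:1]:
    X=P[x["pixels"]]; X=X[np.isfinite(X).all(1)]; print(x["p"],x["rect"]); print(np.percentile(X,[1,50,99],axis=0).round(1).tolist())
    T=X[(abs(X[:,2]-s["ee_pos"][2]+25)<4)]
    print(len(T),[np.round(v,1) for v in cv2.minAreaRect(T[:,:2].astype(np.float32))])
    for lo in range(480,580,10):
        k=T[(T[:,0]>lo)&(T[:,0]<lo+10)]
        if len(k)>5: print(lo+5,np.percentile(k[:,1],[3,97]).round(1),k[:,2].mean().round(1))
E
```

```text
time: 21.75
ee_pos: [491.3, 169.4, 55.4]
ee_rot: [3.141, 0.003, 3.132]
force: [-2.0, -0.1, 7.2]
finger_gap: 9.3
gripper_force: 79.1
time: 22.75
ee_pos: [489.6, 169.0, 233.3]
ee_rot: [-3.141, -0.001, 3.132]
force: [0.0, 0.3, -1.4]
finger_gap: 9.4
gripper_force: 78.3
[489.56189997 168.96966216 233.27996672] [-1.79985646e+02 -5.40586134e-02  1.79450754e+02]
0.71 [303.6, 210.6, 339.0, 346.0]
[[479.5, 161.7, 4.0], [486.5, 168.2, 207.5], [562.4, 181.6, 242.3]]
1181 [array([521.9, 171.6]), array([19.4, 82.1]), np.float64(89.3)]
485 [163.1 181.2] 207.5
515 [162.6 173.4] 207.1
525 [162.2 173.6] 207.0
535 [162.  171.9] 207.0
545 [161.7 170. ] 206.8
555 [161.5 168. ] 206.8
565 [161.8 166.6] 206.5
```

```bash
python3 -m pendant '[[1.1,-5.9,0,0,0,0,0.6],[1.1,-5.9,0,0,0,0,0.6],[1.1,-5.9,0,0,0,0,0.6],[1.1,-5.9,0,0,0,0,0.6],[1.1,-5.9,0,0,0,0,0.6],[1.1,-5.9,0,0,0,0,0.6],[1.1,-5.9,0,0,0,-2.85,0.6],[0,0,0,0,0,0,0.6]]'; python3 -m pendant '[[0,0,4,0,0,0,0.6],[0,0,4,0,0,0,0.6],[0,0,3,0,0,0,0.6],[0,0,0,0,0,0,0.6],[0,0,0,0,0,0,0.6]]'
python3 - <<'E'
from h import *
todo([412,-243.1,93],np.radians(182.3))
s=state();c=cal("wrist"); a,d=snapshot("wrist"); save("w8",a); P=cloud(d,c); P[d<=0]=np.nan; np.save("w8.npy",P)
E
```

```text
time: 23.85
ee_pos: [407.9, -246.6, 232.6]
ee_rot: [3.141, -0.002, -3.108]
force: [-0.3, 1.2, -0.3]
finger_gap: 9.8
gripper_force: 78.5
time: 24.48
ee_pos: [409.6, -242.8, 124.4]
ee_rot: [3.142, 0.0, -3.101]
force: [0.3, -0.5, 0.6]
finger_gap: 10.1
gripper_force: 78.5
pos [ 409.6 -242.8  124.4] rpy [ 180.     0.  -177.7] shift cm [-0.24 -0.04  3.14] turn [0.   0.   0.04]
```

View pics/w8.png

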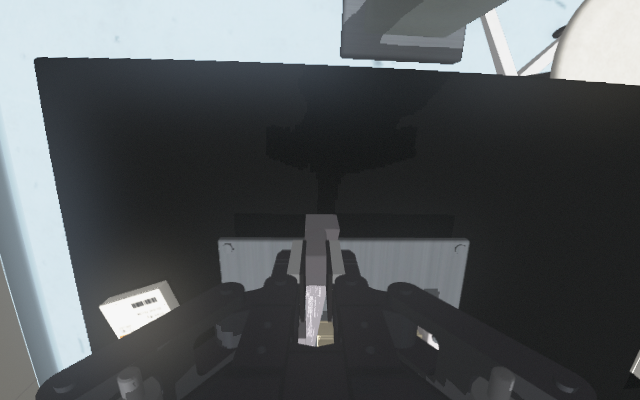

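The wedge (305–335, 215–345) points at the gap, with the box corner and spacer just visible beyond its tip. I'll lower it to the deck and then feed it in.

```bash
python3 -m pendant '[[0,0,2,0,0,0,0.6],[0,0,1,0,0,0,0.6],[0,0,0,0,0,0,0.6],[0,0,0,0,0,0,0.6]]'; python3 -m pendant '[[0,0,0.15,0,0,0,0.6],[0,0,0,0,0,0,0.6]]'
```

```text
time: 25.02
ee_pos: [409.6, -243.4, 94.6]
ee_rot: [-3.141, 0.001, -3.101]
force: [0.1, -0.1, -1.4]
finger_gap: 9.8
gripper_force: 78.5
time: 25.28
ee_pos: [409.4, -243.3, 92.6]
ee_rot: [-3.141, 0.001, -3.102]
force: [0.2, -0.2, 0.4]
finger_gap: 9.8
gripper_force: 78.5
```

```bash
python3 -m pendant '[[-0.6,0,0,0,0,0,0.6],[-0.6,0,0,0,0,0,0.6],[0,0,0.05,0,0,0,0.6],[0,0,0,0,0,0,0.6]]'; python3 -m pendant '[[-0.5,0,0,0,0,0,0.6],[-0.5,0,0,0,0,0,0.6],[0,0,0,0,0,0,0.6],[0,0,0,0,0,0,0.6]]'; python3 -m pendant '[[-0.5,0,0,0,0,0,0.6],[-0.5,0,0,0,0,0,0.6],[0,0,0,0,0,0,0.6],[0,0,0,0,0,0,0.6]]'
```

```text
time: 25.78
ee_pos: [422.3, -243.0, 92.4]
ee_rot: [-3.141, 0.002, -3.101]
force: [0.9, 0.2, 3.3]
finger_gap: 9.8
gripper_force: 79.1
time: 26.28
ee_pos: [430.3, -242.6, 92.4]
ee_rot: [-3.14, -0.002, -3.102]
force: [-4.8, 0.1, 8.9]
finger_gap: 9.8
gripper_force: 79.8
time: 26.78
ee_pos: [440.3, -242.2, 92.4]
ee_rot: [-3.14, -0.002, -3.102]
force: [-4.4, -0.9, 9.5]
finger_gap: 9.9
gripper_force: 79.8
```

```bash
python3 -m pendant '[[-0.5,0,-0.03,0,0,0,0.6],[-0.5,0,0,0,0,0,0.6],[0,0,0,0,0,0,0.6],[0,0,0,0,0,0,0.6]]'; python3 -m pendant '[[-0.5,0,0,0,0,0,0.6],[0,0,0,0,0,0,0.6],[0,0,0,0,0,0,0.6]]'
```

```text
time: 27.28
ee_pos: [450.7, -241.6, 92.5]
ee_rot: [-3.141, -0.001, -3.102]
force: [-1.5, -0.6, 6.4]
finger_gap: 9.5
gripper_force: 79.3
time: 27.65
ee_pos: [455.3, -241.7, 92.5]
ee_rot: [-3.14, -0.002, -3.102]
force: [-3.3, -1.8, 6.4]
finger_gap: 10.0
gripper_force: 79.4
```

```bash
python3 -m pendant '[[0,-0.07,0,0,0,0,0.6],[-0.4,0,0,0,0,0,0.6],[0,0,0,0,0,0,0.6],[0,0,0,0,0,0,0.6]]'; python3 -m pendant '[[-0.4,0,0,0,0,0,0.6],[0,0,0,0,0,0,0.6],[0,0,0,0,0,0,0.6]]'
```

```text
time: 28.15
ee_pos: [458.6, -242.0, 92.4]
ee_rot: [-3.141, -0.003, -3.102]
force: [-5.3, 0.1, 8.7]
finger_gap: 9.9
gripper_force: 79.7
time: 28.52
ee_pos: [462.5, -241.8, 92.5]
ee_rot: [-3.141, -0.004, -3.102]
force: [-6.4, -0.2, 8.6]
finger_gap: 9.7
gripper_force: 79.7
```

```bash
python3 -m pendant '[[-0.3,0,0,0,0,0,0.6],[0,0,0,0,0,0,0.6],[0,0,0,0,0,0,0.6]]'; python3 -m pendant '[[-0.3,0,0,0,0,0,0.6],[0,0,0,0,0,0,0.6],[0,0,0,0,0,0,0.6]]'; python3 -m pendant '[[-0.3,0,0,0,0,0,0.6],[0,0,0,0,0,0,0.6],[0,0,0,0,0,0,0.6]]'
```

```text
time: 28.9
ee_pos: [464.8, -241.7, 92.5]
ee_rot: [-3.141, -0.005, -3.102]
force: [-8.7, -0.4, 10.0]
finger_gap: 9.8
gripper_force: 80.0
time: 29.28
ee_pos: [465.7, -241.6, 92.5]
ee_rot: [-3.14, -0.009, -3.103]
force: [-14.0, -0.8, 15.8]
finger_gap: 10.0
gripper_force: 80.7
time: 29.65
ee_pos: [466.5, -241.6, 92.5]
ee_rot: [-3.139, -0.014, -3.104]
force: [-20.9, -1.0, 21.8]
finger_gap: 9.7
gripper_force: 81.4
```

```bash
python3 -m pendant '[[0,0,-0.06,0,0,0,0.6],[0,0,0,0,0,0,0.6],[0,0,0,0,0,0,0.6]]'; python3 -m pendant '[[-0.2,0,-0.04,0,0,0,0.6],[0,0,0,0,0,0,0.6],[0,0,0,0,0,0,0.6]]'
python3 - <<'E'
from h import *
c=cal("wrist"); a,d=snapshot("wrist"); save("w9",a)
b,e=snapshot("scene"); save("s9",b)
B=cv2.imread("pics/s9.png")[180:360,230:470]; o=np.zeros((600,800,3),np.uint8)
o[:]=cv2.resize(B,(800,600),interpolation=cv2.INTER_CUBIC); cv2.imwrite("pics/v9.png",o)
E
```

```text
time: 30.02
ee_pos: [466.7, -241.5, 92.6]
ee_rot: [-3.14, -0.013, -3.104]
force: [-18.8, -1.7, 16.3]
finger_gap: 9.7
gripper_force: 80.6
time: 30.4
ee_pos: [469.1, -241.4, 92.7]
ee_rot: [-3.14, -0.013, -3.103]
force: [-16.1, -1.4, 12.9]
finger_gap: 10.0
gripper_force: 80.3
```

View pics/v9.png

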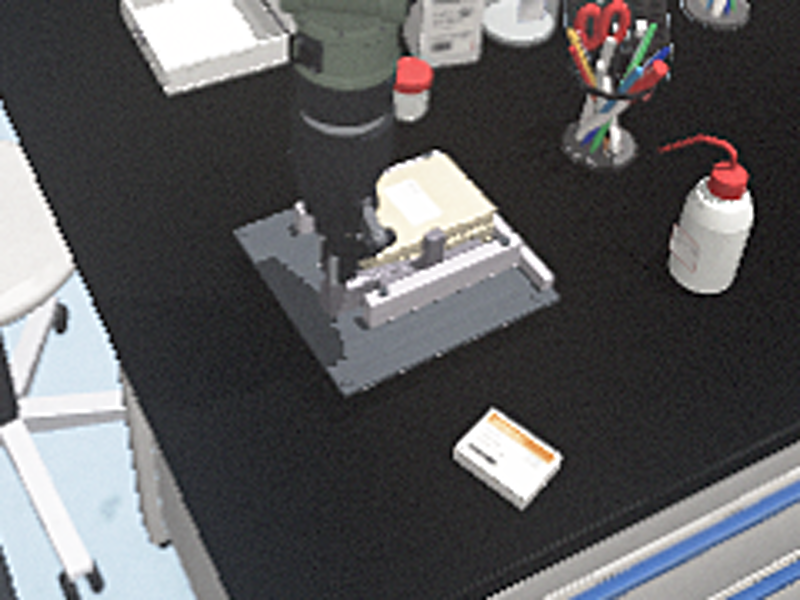

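The spacer post stands at (435,245) by the right bar and the wedge is entering behind the gripper. It's still creeping forward, so I'll continue pushing.

```bash
python3 -m pendant '[[-0.2,0,-0.03,0,0,0,0.6],[0,0,0,0,0,0,0.6],[0,0,0,0,0,0,0.6]]'; python3 -m pendant '[[-0.2,0,0,0,0,0,0.6],[0,0,0,0,0,0,0.6],[0,0,0,0,0,0,0.6]]'; python3 -m pendant '[[-0.2,0,0,0,0,0,0.6],[0,0,0,0,0,0,0.6],[0,0,0,0,0,0,0.6]]'
```

```text
time: 30.88
ee_pos: [471.2, -241.3, 92.9]
ee_rot: [-3.14, -0.012, -3.104]
force: [-15.8, -1.9, 11.9]
finger_gap: 9.9
gripper_force: 80.1
time: 31.25
ee_pos: [472.0, -241.2, 92.8]
ee_rot: [-3.14, -0.015, -3.104]
force: [-18.8, -1.2, 13.8]
finger_gap: 9.7
gripper_force: 80.5
time: 31.62
ee_pos: [472.3, -241.2, 92.8]
ee_rot: [-3.139, -0.018, -3.104]
force: [-23.9, -3.2, 18.2]
finger_gap: 9.4
gripper_force: 81.1
```

The force is building with almost no motion. The tool has deflected about 1° nose-down, so I'll level it and then push to the final force.

```bash
python3 -m pendant '[[0,0,0,0,-1,0,0.6],[0,0,0,0,0,0,0.6],[0,0,0,0,0,0,0.6]]'; python3 -m pendant '[[-0.2,0,0,0,-0.2,0,0.6],[0,0,0,0,0,0,0.6],[0,0,0,0,0,0,0.6]]'
python3 - <<'E'
from h import *
c=cal("wrist"); a,d=snapshot("wrist"); P=cloud(d,c); P[d<=0]=np.nan
s=state(); print(s["force"],s["ft_torque"])
for q in ["wedge","spacer","slide_box","bar_left"]:
    for x in masks_of("wrist",q)[:1]:
        X=P[x["pixels"]]; X=X[np.isfinite(X).all(1)]; print(q,round(x["p"],2),np.round(x["rect"]),np.percentile(X,[2,50,98],axis=0).round(1).tolist())
c=cal("top"); a,d=snapshot("top"); P=cloud(d,c); P[d<=0]=np.nan
b=P.reshape(-1,3); b=b[np.isfinite(b).all(1)]; b=b[(abs(b[:,2]-79)<3)&(b[:,1]<-145)&(b[:,1]>-245)&(b[:,0]<640)&(b[:,0]>520)]
print("box far x",np.percentile(b,[1,50,99],axis=0).round(1).tolist())
P0=np.load("top0.npy").reshape(-1,3);b=P0[np.isfinite(P0).all(1)]; b=b[(abs(b[:,2]-79)<3)&(b[:,1]<-145)&(b[:,1]>-245)&(b[:,0]<640)&(b[:,0]>520)]
print("before",np.percentile(b,[1,50,99],axis=0).round(1).tolist())
E
```

```text
time: 32.0
ee_pos: [472.5, -241.3, 92.6]
ee_rot: [-3.139, -0.0, -3.104]
force: [-22.0, -4.0, 16.7]
finger_gap: 9.7
gripper_force: 80.8
time: 32.38
ee_pos: [472.5, -241.2, 92.5]
ee_rot: [-3.139, -0.001, -3.105]
force: [-27.7, -3.1, 20.5]
finger_gap: 9.6
gripper_force: 81.4
[-26.95027415  -3.06183878  20.62371524] [-0.78454231  5.86076011 -0.00765692]
wedge 0.8 [302. 213. 341. 345.] [[463.6, -247.2, 45.1], [469.5, -241.4, 66.9], [540.9, -230.5, 101.3]]
spacer 0.71 [301. 314. 309. 344.] [[524.0, -250.9, 65.3], [534.6, -248.4, 66.3], [543.4, -246.6, 67.3]]
slide_box 0.82 [322. 282. 456. 354.] [[459.8, -236.3, 40.5], [513.2, -190.5, 65.3], [542.9, -154.6, 139.1]]
bar_left 0.83 [445. 242. 485. 316.] [[480.1, -155.5, 43.3], [492.6, -152.4, 68.2], [513.7, -142.1, 73.6]]
box far x [[521.2, -233.0, 76.2], [572.7, -191.9, 79.1], [628.0, -151.2, 81.9]]
before [[520.7, -233.5, 76.3], [570.7, -193.7, 79.0], [621.4, -152.9, 81.9]]
```

```bash
python3 -m pendant '[[0,0,-0.08,0,0,0,0.6],[0,0,0,0,0,0,0.6],[0,0,0,0,0,0,0.6],[0,0,0,0,0,0,0.6]]'; python3 -m pendant '[[-0.1,0,-0.04,0,0,0,0.6],[0,0,0,0,0,0,0.6],[0,0,0,0,0,0,0.6],[0,0,0,0,0,0,0.6],[0,0,0,0,0,0,0.6],[0,0,0,0,0,0,0.6]]'
```

```text
time: 33.17
ee_pos: [472.7, -241.2, 92.7]
ee_rot: [-3.139, -0.001, -3.105]
force: [-26.3, -5.0, 15.5]
finger_gap: 9.7
gripper_force: 80.5
time: 33.92
ee_pos: [472.8, -241.2, 92.8]
ee_rot: [-3.139, -0.003, -3.105]
force: [-28.1, -4.4, 15.0]
finger_gap: 9.7
gripper_force: 80.5
```

```bash
python3 -c "
from h import *
print(state()['force'],state()['ee_pos']); print(job_done())"
```

```text
[-28.08577719  -4.36596244  14.95233702] [ 472.83817552 -241.16746812   92.83622037]
the job is handed in; nothing more can be done
None
```

I handed the job in at about 34 s: the lid was left open and the spacer stands against the right bar. The wedge is about 43 mm in and jammed; the arm was still gripping it and pushing with about 28 N, above the 15 N needed. The box moved 6–7 mm to the far lip and 1–2 mm left, but I didn't view it against the left bar or re-check the lid at the end.

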